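Refit the filter cover of the vacuum bed

ROBOT

A 6-joint arm with a two-finger parallel gripper is mounted at the origin on the work surface. World frame = base frame: x ahead of the robot, y to its left, z up, the work surface at z = 0. Lengths are in m, angles in rad, forces in N, time in s.
With the tool pointing down it reaches from about 0.325 to 0.9 m from the base axis. Payload 3.5 kg.
Tool frame: the origin (TCP) lies midway between the tips of the shut fingers; the grasp point (between the pads) lies 19 mm behind it; z points along the fingers, y is the line along which they close (so a half turn about z gives the same grasp; the last joint's range is limited). The gripper opens to 85 mm and grips with 20 to 120 N. Pads are 22 mm wide; open, the fingers measure 114 mm over their backs; the gripper's body (76 mm by 85 mm) begins 54 mm behind the grasp point. The pads swing forward as they close: fully open they stand 13 mm farther back than shut.
Start: joints at [1.009, 0.276, -0.026, 1.268, 0, 1.467], TCP at [0.277, 0.56, 0.231] pointing down, gripper open.
Joint ranges: [-3.12, 3.12], [-0.85, 1.88], [-1.08, 1.24], [-1.95, 2.15], [-1.57, 1.53], [-3.14, 3.14]. Speed limits (rad/s): [2.57, 2.57, 3.14, 3.14, 3.14, 3.14].

INTERFACE

Orientations are given as a unit quaternion [w, x, y, z].
In Python, from bench import arm, capture, ticket gives the robot as it stands.
- The arm moves only by the shell command python3 -m jog 'ROWS' [OPENING]. ROWS is JSON, a list of rows, each an object of numbers: "tx", "ty", "tz": the shift along the world's x, y, z normalised to -1 to 1, where 1 is 0.1 m; "roll": the turn about the world's z normalised to -1 to 1, where 1 is 180 degrees. In form: [{"tx": .., "ty": .., "tz": .., "roll": ..}, ...]. A call has exactly 5 rows; each row shifts and turns the commanded pose from where the row before left it; what a row does not reach is not made up. A row lasts 1/10 s, in which the tool goes at most 50 mm and 8.59 degrees, less where a joint would pass 70% of its speed; a pose out of reach is approached as far as the arm can. A call with a number of a shift or a turn outside -1 to 1 is refused whole. A call with a gripper value outside its range is refused whole. OPENING is the closure, from -1 (fully open) to 1 (shut), set as the call begins (- or left out, the last holds). The fingers move at their own pace and stop on an object; the grip force is fixed at half the most. Time passes only in rows, so rows that do not move let the fingers close, or fill a call up. It gives the time, the measured TCP pose, the force, the opening and the grip force at its end, in the units of the state.
- arm.get_state(): the state, without advancing time (a new reading comes with each control period).
- capture(name): name is "side" or "top"; returns a dict with "image" (420x560x3 uint8, red, green, blue), "range_z" (420x560 float32, m along the optical axis (not along the pixel's ray), 0 where there is no reading), "vertical_fov" (degrees; the focal length in pixels is half the picture's height over the tangent of half this angle, whatever the lens; pixels are square), "cx", "cy" (the principal point, pixels), "k1" (the pictures are not rectified: a ray, as slopes to the right and down, at radius r is drawn at 1 + k1 r^2 times it, then the intrinsics apply), "R" (3x3) and "t" (3): a world point X has camera coordinates R X + t. Camera axes: x right, y down, z forward; pixel columns grow to the right and rows downward; lengths in m; the calibration is good to about 2 mm. A picture is of the moment at which its call begins.
- ticket.close_job(): hands the job in; it is judged then, once.
The state is a dict: "clock": time; "joints": joint angles; "qvel": joint speeds; "effort": joint torques, N m; "eef_pos": TCP position; "ee_rot": TCP orientation; "ft_force": force on the tool from outside, world axes, zero at the start; "moment": the same for the moment, N m; "gripper_width": opening from 0.0 (shut) to 1.0 (fully open); "grip_force": force on a finger pad.
Only numpy, scipy, OpenCV 4.12 (cv2) and the standard library are available. Lean on these libraries where they do the work, as an engineer would, in place of code of your own. Each camera call takes 0.05 s, during which the arm holds its last target. There are 200 camera calls.

TASK

Close the vacuum-filter housing with the green cover that stands on edge in the plywood rack: take it out, lay it flat on the black rubber mat with its black grip rib upward and let go, then take it again by the rib. Hook its front tongue into the housing's slot while its rear is still raised, then pivot the rear down until it snaps flat under the orange spring catch, and let go. Leave the two other panels in the rack and everything else on the table as they are.

Things in the scene. Friction and masses are not known exactly. Their poses are not given: they have to be found in the camera images.
- cover: Green plate 120 (x) x 100 (y) x 8 mm, 130 to 210 g. Origin: centre of underside; +z out of the outer face (rib side), +x to its rear. Aluminium tongue in front: x -74..-60, y +-40, z 0..4 mm. Black grip rib: x +-6, y +-20, z 8..34 mm. Starts standing on its -y edge in any one groove of the rack, rib facing the rack's +x, tongue to the rack's -y; may lean 4 degrees.
- cover_edge (a point): On the cover: middle of its +y edge, mid thickness (x 0, y 50, z 4 mm): at the start the free upper edge, 100 mm above the groove floor. Can be gripped there across its 8 mm thickness; the rib begins 30 mm below this edge.
- cover_grip (a point): On the cover: middle of the grip rib (13 mm above the outer face, 21 mm above the underside).
- cover_lip (a point): On the cover: middle of the lower front edge of the tongue (cover x -74, y 0, z 0 mm).
- cover_rear (a point): On the cover: middle of the lower rear edge (cover x +60, y 0, z 0 mm).
- cover_press (a point): On the cover: white dot, 26 mm across, on the outer face near the rear (x 40, y 0, z 8 mm): where to press it shut. Some 5 to 15 N down here makes it snap; it then stops hard on its seat.
- housing: White filter housing, fixed, 185 (x) x 130 (y) x 61 mm, open on top, paper cartridge inside. Origin: centre of underside (x -90..95); +x to its rear, z up; slot at the front (-x, roughly towards the robot). Recess x -61.5..61.5, y +-52.5 mm between 60 mm high side walls; rear wall 56 mm high. Side ledges (x -48..50) and a rear ledge, all at z 50, carry the cover.
- seat (a point): On the housing: where the cover's origin lies when home (housing x 0, y 0, z 50 mm), axes as the housing's; the cover's axes are then parallel to them. Play there 1.5 mm in x and 2.5 mm in y.
- slot (a point): On the housing: middle of the slot mouth (x -61.5, y 0, z 50.5). Slot: under the green bar (x -75.5..-61.5, z 57..61), over a floor (top z 44, x -75.5..-48), ended by a wall at x -75.5. Cover tilted nose down 20 to 30 degrees: the tongue goes some 9 mm under the bar until the plate's front edge meets it; while lowering, push it on forward 3 to 4 mm more.
- catch (a joint): Orange sprung leaf, 40 mm wide, mid rear edge of the recess, sloping down and inward from (housing x 65, z 74) to its nose (x 55.5, z 61 mm). Value: pushed back to +x, m; 0 = sprung out, most 0.009. Spring 2 N at 0 plus 330 N/m. The cover's rear edge coming down cams it back some 5 mm, then it springs out over the edge. The cover's weight alone does not do it.
- mat: Black rubber mat, fixed, 240 (x) x 260 (y) x 3 mm. Origin: centre of its underside, on the table.
- rack: Plywood rack, fixed, 156 (x) x 104 (y) x 34 mm. Origin: centre of its underside. Three grooves along y at x -50, 0 and +50 mm, 9.5 mm wide, floor at z 6 mm, 28 mm deep.
- panel_white: White sample panel standing in a groove of the rack, 8 x 120 x 70 mm (top 76 mm above the table). Leave it. Origin: bottom middle of one face; it stands up z.
- panel_oak: Light wood sample panel standing in a groove of the rack, 8 x 110 x 64 mm (top 70 mm above the table). Leave it. Origin: bottom middle of one face; it stands up z.
- suction_pod: Black vacuum pod, 90 x 70 x 38 mm, loose on the table beyond the mat. Leave it. Origin: centre of its underside.
- spanner: Steel spanner lying loose on the table. Leave it.
- spray_bottle: White bottle with a green label, 60 mm across, 160 mm tall, standing loose. Leave it. Origin: centre of its underside.
- grease_jar: Amber jar, 60 mm across, 60 mm tall, standing loose. Leave it. Origin: centre of its underside.
- bench_brush: Bench brush lying loose on the table. Leave it.

How it is judged:
On the way, in this order (a step that is already met when the one before it is completed fails the run):
1. the cover lies flat on the mat, rib up, let go and at rest (its middle within 110 mm of the mat's middle) (angle between cover's own z axis and vertical below 0.08 rad and height (world z) of cover_grip above 0.018 m and height (world z) of cover below 0.009 m and horizontal distance between cover and mat below 0.11 m and contact force between the fingers and cover below 0.1 N and linear speed of cover below 0.02 m/s), for 0.2 s.
2. the tongue is hooked at least 4.5 mm under the overhang bar, inside the slot, with the cover still tilted nose down by more than 7.5 degrees (x of cover_lip in the frame of housing between -0.08 and -0.066 m and y of cover_lip in the frame of housing between -0.012 and 0.012 m and z of cover_lip in the frame of housing between 0.04 and 0.056 m and angle between the z axis of cover and the z axis of housing, either way round between 0.13 and 0.8 rad and z of cover_rear in the frame of housing above 0.06 m), for 0.1 s.
At the end, for the whole second after the job is handed in: Cover flat in the recess, rib up: tongue 7.5 mm or more under the bar, middle within 4 mm (x) and 5 mm (y) of its seat, underside within 2.5 mm of seat height at middle and rear, parallel within 2 degrees, catch sprung out (below 3 mm), released, at rest (x of cover_lip in the frame of housing below -0.069 m and x of cover in the frame of housing between -0.004 and 0.004 m and y of cover in the frame of housing between -0.005 and 0.005 m and z of cover in the frame of housing between 0.0475 and 0.0525 m and z of cover_rear in the frame of housing between 0.0475 and 0.0525 m and z of cover_grip in the frame of housing above 0.065 m and angle between the z axis of cover and the z axis of housing, either way round below 0.035 rad and value of joint catch below 0.003 m and contact force between the fingers and cover below 0.1 N and linear speed of cover below 0.01 m/s and angular speed of cover below 0.1 rad/s); the robot touches nothing.
It fails at once if one of the two panels in the rack moved more than 20 mm (distance of any of panel_white, panel_oak from where it was at the start of the episode above 0.02 m).
It fails at once if one of the other loose things on the table moved more than 20 mm (distance of any of suction_pod, spanner, spray_bottle, grease_jar, bench_brush from where it was at the start of the episode above 0.02 m).
It also fails if it takes over 72 s, if anything falls off the work surface, if the arm or the gripper's body presses on something with over 40 N, if the wrist force passes 120 N, or if a joint passes its speed limit or range.

## Working session

There is one attempt and no reset: what is moved stays moved. The work goes in short steps, Python scripts to look and compute and a shell command to move; the robot and the scene stay as the last step left them, time stands still between calls to the robot, and variables do not carry over. Pictures are saved under pics/ and viewed, at most 13 in all, crops included, and the job is handed in when it is done.

```bash
ls; mkdir -p pics; cat > h.py <<'E'
import numpy as np, cv2
from bench import arm, capture, ticket
def snap(name,save=None):
    d=capture(name)
    if save: cv2.imwrite(f'pics/{save}.png',d['image'][:,:,::-1])
    return d
def K(d):
    f=210/np.tan(np.radians(d['vertical_fov'])/2)
    return np.array([[f,0,d['cx']],[0,f,d['cy']],[0,0,1.]]),np.array([d['k1'],0,0,0,0.])
def ray(d,uv):
    k,D=K(d); p=cv2.undistortPoints(np.float64(uv).reshape(-1,1,2),k,D).reshape(-1,2)
    r=np.c_[p,np.ones(len(p))]@d['R']; return -d['R'].T@d['t'],r
def onz(d,uv,z):
    c,r=ray(d,uv); return c+r*((z-c[2])/r[:,2])[:,None]
def proj(d,X):
    k,D=K(d); return cv2.projectPoints(np.float64(X).reshape(-1,1,3),cv2.Rodrigues(d['R'])[0],d['t'],k,D)[0].reshape(-1,2)
def cloud(d):
    v,u=np.mgrid[0:420,0:560]; c,r=ray(d,np.c_[u.ravel(),v.ravel()].astype(float))
    z=d['range_z'].ravel(); P=c+r*z[:,None]; P[z==0]=np.nan; return P.reshape(420,560,3)
E
python3 - <<'E'
from h import *
for n in('side','top'):
    d=snap(n,n+'0'); print(n,-d['R'].T@d['t'],d['R'][2],d['vertical_fov'],d['k1'])
print(arm.get_state())
E
```

```text
pics
side [ 0.0917265  -0.69366273  0.86958533] [ 0.43242218  0.61530939 -0.65909439] 52.25312874384906 0.021604266825892504
top [0.50381064 0.01770702 1.29006768] [ 0.09179913 -0.01100553 -0.99571673] 43.31889353871807 0.006248287826477554
{'clock': 0.1, 'joints': array([ 1.00858535e+00,  2.77068831e-01, -2.77364392e-02,  1.26804515e+00,
        1.13995455e-05,  1.46741614e+00]), 'qvel': array([-0.00114841, -0.0015215 ,  0.00464779,  0.00104259, -0.00045125,
       -0.00081647]), 'effort': array([ 3.53471296e-04, -4.46707606e+01,  2.96128571e+01,  8.42601381e-03,
       -4.47409116e-05,  1.59810980e-05]), 'eef_pos': array([0.27642245, 0.55974838, 0.2302676 ]), 'ee_rot': array([-3.40909097e-04,  2.27408160e-01,  9.73798991e-01, -9.68832773e-04]), 'ft_force': array([ 1.81228354, -0.61772496, -0.31857979]), 'moment': array([ 0.02042575,  0.04351316, -0.05464664]), 'grip_force': 0.0, 'gripper_width': 0.9976040312537279}
```

View pics/top0.png

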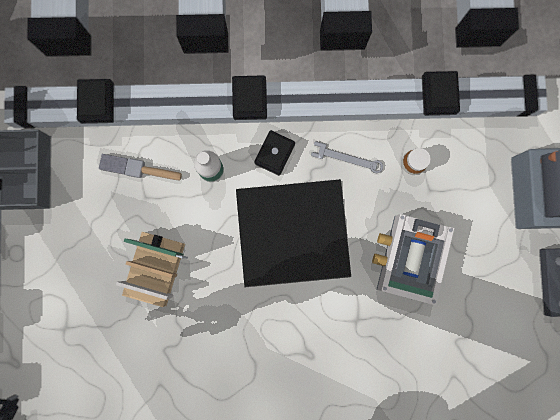

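View pics/side0.png

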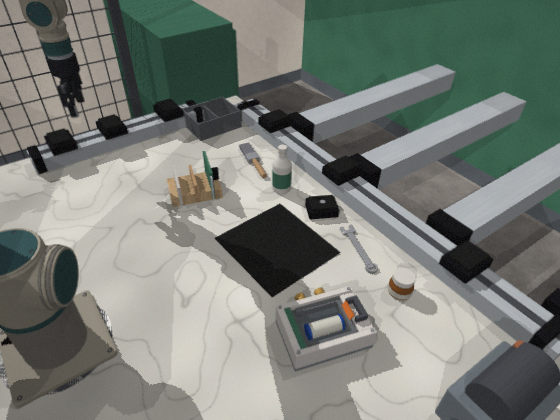

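```bash
python3 - <<'E'
from h import *
d=snap('top');P=cloud(d);hsv=cv2.cvtColor(d['image'],cv2.COLOR_RGB2HSV)
g=(hsv[...,0]>65)&(hsv[...,0]<95)&(hsv[...,1]>90)
def info(n,m,z=None):
    q=P[m&~np.isnan(P[...,0])]
    print(n,len(q),'z',np.round(np.percentile(q[:,2],[2,50,98]),4),'rect z-cast' if z else '')
    v,u=np.nonzero(m)
    w=onz(d,np.c_[u,v].astype(float),z)[:,:2]
    (c,s,a)=cv2.minAreaRect((w*1000).astype(np.float32)); print('  rect c',np.round(c,1),'size',np.round(s,1),'ang',round(a,2), 'med',np.round(np.median(q,0),4))
    return q
box=lambda u0,u1,v0,v1: np.pad(np.ones((v1-v0,u1-u0),bool),((v0,420-v1),(u0,560-u1)))
c=g&box(110,200,220,275); q=info('cover',c,0.104)
top=c&(P[...,2]>0.090); q=info('covertop',top,0.106)
f=np.polyfit(q[:,1],q[:,0],1);print('slope deg',np.degrees(np.arctan(f[0])),'x0.05',np.c_[q[:,1].min(),q[:,1].max()],q[:,0].min(),q[:,0].max())
rib=(hsv[...,2]<60)&box(140,175,225,250); info('rib',rib,0.08)
bar=g&box(380,450,270,310); info('bar',bar,0.061)
dk=(hsv[...,2]<50)&box(225,360,170,295); dk=cv2.morphologyEx(dk.astype(np.uint8),cv2.MORPH_OPEN,np.ones((5,5)))>0; info('mat',dk,0.003)
hs=box(375,460,205,310)&(P[...,2]>0.054)&(P[...,2]<0.068); info('housing top',hs,0.06)
org=(hsv[...,0]<15)&(hsv[...,1]>150)&box(400,445,220,250); info('catch',org,0.07)
rk=box(110,200,225,310)&(P[...,2]>0.028)&(P[...,2]<0.04); info('rack',rk,0.034)
big=cv2.resize(np.hstack([d['image'][220:310,110:200],d['image'][205:310,375:460][:90]]),None,fx=4,fy=4,interpolation=cv2.INTER_CUBIC);cv2.imwrite('pics/crop.png',big[:,:,::-1])
# side view cover
s=snap('side');S=cloud(s);h=cv2.cvtColor(s['image'],cv2.COLOR_RGB2HSV)
m=(h[...,0]>65)&(h[...,0]<95)&(h[...,1]>90)&box(195,222,145,205)
q=S[m&~np.isnan(S[...,0])];print('side cover',len(q),np.round(q.min(0),4),np.round(q.max(0),4),np.round(np.median(q,0),4))
q2=q-q.mean(0);n=np.linalg.svd(q2)[2][2];print('normal',n)
E
```

```text
cover 183 z [0.048  0.1051 0.1097] rect z-cast
  rect c [555.3 283.7] size [133.5  31.7] ang 72.91 med [0.5449 0.2887 0.1051]
covertop 157 z [0.0977 0.1058 0.11  ] rect z-cast
  rect c [545.8 293.3] size [119.8   7.6] ang 72.6 med [0.5454 0.2949 0.1058]
slope deg 17.53294126379408 x0.05 [[0.23639614 0.35127367]] 0.5259825691626089 0.5647470816420052
rib 109 z [0.0387 0.0728 0.0791] rect z-cast
  rect c [560.1 284. ] size [52.1 25.9] ang 72.6 med [0.5598 0.2863 0.0728]
bar 140 z [0.0557 0.0601 0.0658] rect z-cast
  rect c [ 434.9 -295.4] size [102.5  12. ] ang 73.46 med [ 0.4342 -0.2951  0.0601]
mat 10182 z [-0.0029  0.0025  0.0079] rect z-cast
  rect c [575.6 -29.9] size [238.4 258.3] ang 3.92 med [ 0.5733 -0.0296  0.0025]
housing top 1862 z [0.0544 0.0593 0.0662] rect z-cast
  rect c [ 502.7 -315. ] size [131.5 184.2] ang 73.53 med [ 0.4827 -0.3087  0.0593]
catch 96 z [0.0588 0.0709 0.0779] rect z-cast
  rect c [ 555.1 -330.8] size [41.4 12.4] ang 74.4 med [ 0.555  -0.33    0.0709]
rack 2112 z [0.029  0.0339 0.0387] rect z-cast
  rect c [494.3 300.5] size [122.  161.4] ang 68.57 med [0.4945 0.3072 0.0339]
side cover 111 [0.5236 0.235  0.0391] [0.5621 0.3493 0.1088] [0.5412 0.2904 0.0966]
normal [-0.96057093  0.27785268  0.0100682 ]
```

View pics/crop.png

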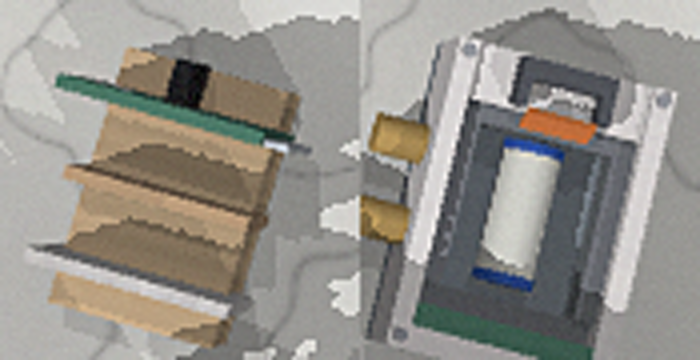

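```bash
R='see'; python3 -m jog '[{"tx":0.27,"ty":-0.266,"tz":0,"roll":0.045},{"tx":0.27,"ty":-0.266,"tz":0,"roll":0.045},{"tx":0.27,"ty":-0.266,"tz":0,"roll":0.045},{"tx":0.27,"ty":-0.266,"tz":0,"roll":0.045},{"tx":0.27,"ty":-0.266,"tz":0,"roll":0.045}]' -1
python3 -m jog '[{"tx":0.27,"ty":-0.266,"tz":0,"roll":0.045},{"tx":0.27,"ty":-0.266,"tz":0,"roll":0.045},{"tx":0.27,"ty":-0.266,"tz":0,"roll":0.045},{"tx":0.27,"ty":-0.266,"tz":0,"roll":0.045},{"tx":0.27,"ty":-0.266,"tz":0,"roll":0.045}]'
```

```text
clock: 0.7
eef_pos: [0.4125, 0.4262, 0.2311]
ee_rot: [-0.0, -0.127, 0.992, -0.0]
ft_force: [0.8, -0.4, 0.5]
gripper_width: 1.0
grip_force: 0.0
clock: 1.2
eef_pos: [0.5476, 0.293, 0.2311]
ee_rot: [-0.0, -0.462, 0.887, 0.0]
ft_force: [0.7, -0.5, -0.7]
gripper_width: 0.997
grip_force: 0.0
```

```bash
python3 -m jog '[{"tx":-0.018,"ty":0,"tz":-0.1,"roll":0.033},{"tx":0,"ty":0,"tz":-0.1,"roll":0.032},{"tx":0,"ty":0,"tz":-0.1,"roll":0.032},{"tx":0,"ty":0,"tz":-0.2,"roll":0},{"tx":0,"ty":0,"tz":-0.2,"roll":0}]' -1
python3 -m jog '[{"tx":0,"ty":0,"tz":-0.25,"roll":0},{"tx":0,"ty":0,"tz":-0.25,"roll":0},{"tx":0,"ty":0,"tz":-0.2,"roll":0},{"tx":0,"ty":0,"tz":-0.1,"roll":0},{"tx":0,"ty":0,"tz":0,"roll":0}]'
python3 - <<'E'
from h import *
d=snap('top','grip');s=snap('side');a=np.vstack([cv2.resize(d['image'][200:320,90:250],None,fx=3.5,fy=3.5)[:300],cv2.resize(s['image'][100:220,130:290],None,fx=3.5,fy=3.5)[:300]])
cv2.imwrite('pics/g1.png',a[:,:,::-1])
E
```

```text
clock: 1.7
eef_pos: [0.5453, 0.2943, 0.1609]
ee_rot: [0.0, -0.589, 0.808, -0.0]
ft_force: [-0.2, 0.5, -0.9]
gripper_width: 1.0
grip_force: 0.0
clock: 2.2
eef_pos: [0.5435, 0.2937, 0.0795]
ee_rot: [-0.002, -0.589, 0.808, 0.0]
ft_force: [0.0, 0.3, -0.9]
gripper_width: 0.995
grip_force: 0.0
```

View pics/g1.png

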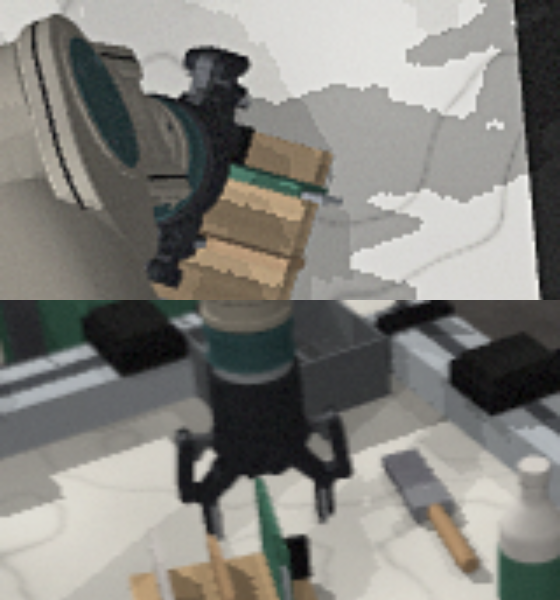

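The gripper straddles the cover's upper edge, with the fingers clear of the oak panel and the rib. I'll close and lift.

```bash
python3 -m jog '[{"tx":0,"ty":0,"tz":0.02,"roll":0},{"tx":0,"ty":0,"tz":0,"roll":0},{"tx":0,"ty":0,"tz":0,"roll":0},{"tx":0,"ty":0,"tz":0,"roll":0},{"tx":0,"ty":0,"tz":0,"roll":0}]' 1
python3 -m jog '[{"tx":0,"ty":0,"tz":0,"roll":0},{"tx":0,"ty":0,"tz":0,"roll":0},{"tx":0,"ty":0,"tz":0,"roll":0},{"tx":0,"ty":0,"tz":0.05,"roll":0},{"tx":0,"ty":0,"tz":0.1,"roll":0}]'
```

```text
clock: 2.8
eef_pos: [0.5451, 0.2944, 0.0835]
ee_rot: [0.0, -0.589, 0.808, -0.0]
ft_force: [-0.1, 0.2, -0.6]
gripper_width: 0.147
grip_force: 0.0
clock: 3.3
eef_pos: [0.5444, 0.2936, 0.0973]
ee_rot: [-0.001, -0.589, 0.808, -0.0]
ft_force: [2.4, -0.9, -3.6]
gripper_width: 0.078
grip_force: 60.0
```

```bash
python3 -m jog '[{"tx":0,"ty":0,"tz":0.2,"roll":0},{"tx":0,"ty":0,"tz":0.25,"roll":0},{"tx":0,"ty":0,"tz":0.25,"roll":0},{"tx":0,"ty":0,"tz":0.25,"roll":0},{"tx":0,"ty":0,"tz":0.1,"roll":0}]'
python3 -m jog '[{"tx":0.01,"ty":-0.2,"tz":0,"roll":-0.03},{"tx":0.01,"ty":-0.25,"tz":0,"roll":-0.033},{"tx":0.01,"ty":-0.25,"tz":0,"roll":-0.033},{"tx":0.01,"ty":-0.25,"tz":0,"roll":-0.033},{"tx":0.01,"ty":-0.25,"tz":0,"roll":-0.033}]'
python3 -m jog '[{"tx":0.01,"ty":-0.25,"tz":0,"roll":-0.033},{"tx":0.01,"ty":-0.25,"tz":0,"roll":-0.033},{"tx":0.01,"ty":-0.25,"tz":0,"roll":-0.033},{"tx":0.01,"ty":-0.25,"tz":0,"roll":-0.033},{"tx":0.01,"ty":-0.25,"tz":0,"roll":-0.033}]'
python3 -m jog '[{"tx":0.01,"ty":-0.25,"tz":0,"roll":-0.033},{"tx":0.01,"ty":-0.25,"tz":0,"roll":-0.033},{"tx":0.01,"ty":-0.25,"tz":0,"roll":-0.033},{"tx":0.01,"ty":-0.25,"tz":0,"roll":-0.033},{"tx":0.01,"ty":-0.25,"tz":0,"roll":-0.033}]'
```

```text
clock: 3.8
eef_pos: [0.5459, 0.295, 0.2066]
ee_rot: [0.002, -0.589, 0.808, -0.0]
ft_force: [0.3, 1.1, -2.5]
gripper_width: 0.08
grip_force: 60.2
clock: 4.3
eef_pos: [0.5489, 0.1734, 0.2025]
ee_rot: [-0.001, -0.365, 0.931, 0.0]
ft_force: [0.4, -0.8, -2.2]
gripper_width: 0.081
grip_force: 60.1
clock: 4.8
eef_pos: [0.554, 0.0485, 0.2026]
ee_rot: [-0.001, -0.114, 0.994, 0.0]
ft_force: [0.0, -0.1, -1.6]
gripper_width: 0.08
grip_force: 60.1
clock: 5.3
eef_pos: [0.559, -0.0763, 0.2025]
ee_rot: [-0.001, 0.145, 0.989, 0.0]
ft_force: [0.0, -0.4, -2.2]
gripper_width: 0.077
grip_force: 60.1
```

```bash
python3 -m jog '[{"tx":0,"ty":0,"tz":-0.3,"roll":0},{"tx":0,"ty":0,"tz":-0.4,"roll":0},{"tx":0,"ty":0,"tz":-0.3,"roll":0},{"tx":0,"ty":0,"tz":-0.1,"roll":0},{"tx":0,"ty":0,"tz":-0.06,"roll":0}]'
python3 -m jog '[{"tx":0,"ty":0,"tz":-0.02,"roll":0},{"tx":0,"ty":0,"tz":-0.02,"roll":0},{"tx":0,"ty":0,"tz":-0.02,"roll":0},{"tx":0,"ty":0,"tz":0,"roll":0},{"tx":0,"ty":0,"tz":0,"roll":0}]'
```

```text
clock: 5.8
eef_pos: [0.5587, -0.0752, 0.0859]
ee_rot: [-0.002, 0.143, 0.99, 0.0]
ft_force: [0.1, -0.5, -2.8]
gripper_width: 0.077
grip_force: 60.0
clock: 6.3
eef_pos: [0.5605, -0.0757, 0.082]
ee_rot: [0.001, 0.143, 0.99, -0.0]
ft_force: [-0.1, -0.3, -1.8]
gripper_width: 0.078
grip_force: 60.1
```

```bash
python3 -m jog '[{"tx":0,"ty":0,"tz":-0.01,"roll":0},{"tx":0,"ty":0,"tz":-0.01,"roll":0},{"tx":0,"ty":0,"tz":0,"roll":0},{"tx":0,"ty":0,"tz":0,"roll":0},{"tx":0,"ty":0,"tz":0,"roll":0}]'
python3 -m jog '[{"tx":0,"ty":0,"tz":-0.01,"roll":0},{"tx":0,"ty":0,"tz":-0.01,"roll":0},{"tx":0,"ty":0,"tz":0,"roll":0},{"tx":0,"ty":0,"tz":0,"roll":0},{"tx":0,"ty":0,"tz":0,"roll":0}]'
```

```text
clock: 6.8
eef_pos: [0.5605, -0.0758, 0.0806]
ee_rot: [0.001, 0.143, 0.99, -0.0]
ft_force: [-2.2, 0.3, 4.5]
gripper_width: 0.08
grip_force: 61.2
clock: 7.3
eef_pos: [0.5606, -0.0757, 0.0806]
ee_rot: [0.001, 0.142, 0.99, -0.0]
ft_force: [-6.0, 0.9, 16.1]
gripper_width: 0.081
grip_force: 63.0
```

```bash
python3 -m jog '[{"tx":0,"ty":0,"tz":0.02,"roll":0},{"tx":0,"ty":0,"tz":0,"roll":0},{"tx":0,"ty":0,"tz":0,"roll":0},{"tx":0,"ty":0,"tz":0,"roll":0},{"tx":0,"ty":0,"tz":0,"roll":0}]' 0.06
python3 - <<'E'
from h import *
s=snap('side');d=snap('top');a=np.vstack([cv2.resize(s['image'][120:300,180:400],None,fx=2.5,fy=2.5)[:300],cv2.resize(d['image'][160:280,200:420],None,fx=2.5,fy=2.5)])
cv2.imwrite('pics/g2.png',a[:,:,::-1])
E
```

```text
clock: 7.8
eef_pos: [0.5598, -0.0756, 0.0789]
ee_rot: [-0.0, 0.143, 0.99, 0.0]
ft_force: [-0.4, 0.5, -0.7]
gripper_width: 0.472
grip_force: 0.0
```

View pics/g2.png

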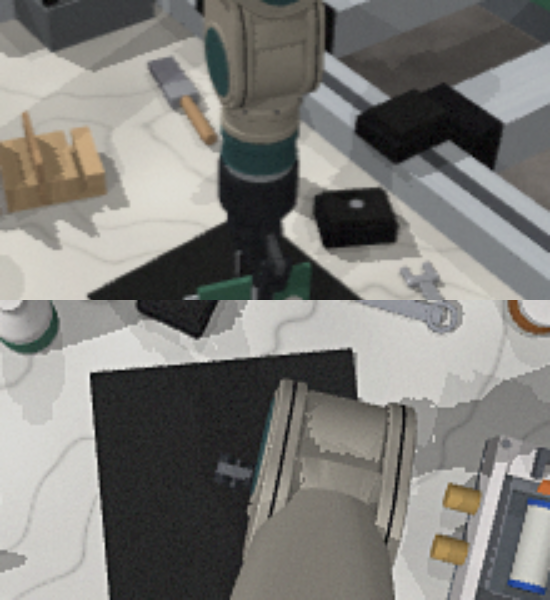

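The cover still stands between the open fingers, rib towards the side camera (-y). Now I'll push its top over to +y.

```bash
python3 -m jog '[{"tx":0.028,"ty":0.096,"tz":0.02,"roll":0},{"tx":0.028,"ty":0.096,"tz":0,"roll":0},{"tx":0.028,"ty":0.096,"tz":0,"roll":0},{"tx":0,"ty":0,"tz":0,"roll":0},{"tx":0,"ty":0,"tz":0,"roll":0}]'
python3 -m jog '[{"tx":0,"ty":0,"tz":0,"roll":0},{"tx":0,"ty":0,"tz":0,"roll":0},{"tx":0,"ty":0,"tz":0,"roll":0},{"tx":0,"ty":0,"tz":0,"roll":0},{"tx":0,"ty":0,"tz":0,"roll":0}]' -1
python3 - <<'E'
from h import *
s=snap('side');cv2.imwrite('pics/g3.png',cv2.resize(s['image'][140:340,190:390],None,fx=2.8,fy=2.8)[:,:,::-1])
P=cloud(s);h=cv2.cvtColor(s['image'],cv2.COLOR_RGB2HSV)
m=(h[...,0]>65)&(h[...,0]<95)&(h[...,1]>90)&(P[...,2]<.12)&(P[...,2]>0.004)&(abs(P[...,0]-.56)<.13)&(abs(P[...,1]+.05)<.13)
q=P[m];print(len(q),q.min(0),q.max(0),np.linalg.svd(q-q.mean(0),full_matrices=False)[2][2])
E
```

```text
clock: 8.4
eef_pos: [0.5686, -0.0461, 0.0813]
ee_rot: [0.0, 0.142, 0.99, 0.0]
ft_force: [0.6, 0.9, 0.4]
gripper_width: 0.468
grip_force: 0.3
clock: 8.9
eef_pos: [0.5684, -0.0471, 0.0813]
ee_rot: [0.0, 0.143, 0.99, -0.0]
ft_force: [-0.4, 0.6, 1.2]
gripper_width: 0.998
grip_force: 0.0
886 [ 0.50547296 -0.0832245   0.00403772] [0.63980731 0.04367035 0.0389044 ] [-2.13698253e-04 -7.00792413e-03  9.99975421e-01]
```

View pics/g3.png

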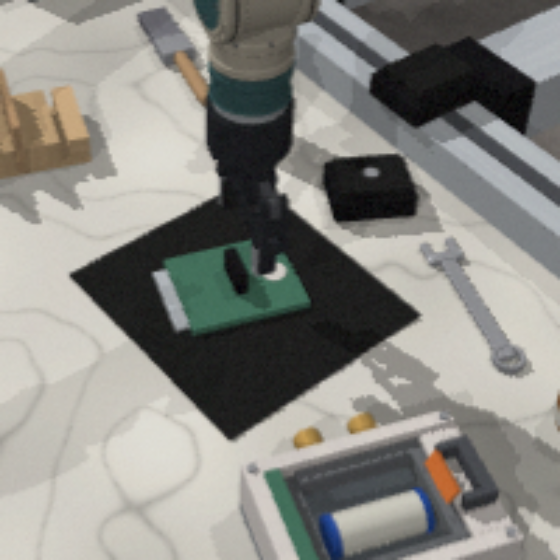

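The cover is lying flat on the mat with the rib up and the fingers off it. I'll rise and measure where it is.

```bash
python3 -m jog '[{"tx":0,"ty":0,"tz":0.2,"roll":0},{"tx":0,"ty":0,"tz":0.2,"roll":0},{"tx":0,"ty":0,"tz":0,"roll":0},{"tx":0,"ty":0,"tz":0,"roll":0},{"tx":0,"ty":0,"tz":0,"roll":0}]'
cat > m.py <<'E'
from h import *
s=snap('side');P=cloud(s);h=cv2.cvtColor(s['image'],cv2.COLOR_RGB2HSV)
near=(abs(P[...,0]-.56)<.13)&(abs(P[...,1]+.05)<.13)&(P[...,2]<.06)
g=(h[...,0]>65)&(h[...,0]<95)&(h[...,1]>90)&near&(abs(P[...,2]-.011)<.006)
g=cv2.morphologyEx(g.astype(np.uint8),cv2.MORPH_OPEN,np.ones((3,3)))
v,u=np.nonzero(g);w=onz(s,np.c_[u,v].astype(float),.011)[:,:2]*1000
print('plate',cv2.minAreaRect(w.astype(np.float32)),w.mean(0))
r=(h[...,2]<70)&near&(P[...,2]>.022);q=P[r];print('rib',len(q),np.median(q,0),q.min(0),q.max(0))
b=q[q[:,2]>.031];print('ribtop',len(b),b.mean(0) if len(b) else 0)
dot=(h[...,2]>150)&(h[...,1]<60)&near&(abs(P[...,2]-.011)<.006);q=P[dot];
n,l,st,c=cv2.connectedComponentsWithStats(dot.astype(np.uint8))
for i in range(1,n):
  if st[i,4]>15: print('white',st[i,4],onz(s,c[i],.011)*1000)
E
python3 m.py
```

```text
clock: 9.45
eef_pos: [0.5675, -0.0467, 0.1203]
ee_rot: [-0.001, 0.143, 0.99, 0.0]
ft_force: [0.0, 0.6, -0.4]
gripper_width: 0.999
grip_force: 0.0
plate ((574.7908935546875, -21.15428924560547), (104.86076354980469, 120.95260620117188), 72.83597564697266) [567.50516601 -23.66471026]
rib 78 [ 0.57401251 -0.02307073  0.03556086] [ 0.56569012 -0.03902873  0.02229852] [0.58637599 0.00143046 0.04051566]
ribtop 56 [ 0.57500165 -0.02039465  0.03626012]
white 48 [[614.93483406 -28.14307138  11.        ]]
white 92 [[509.85063413  -3.00947218  11.        ]]
```

```bash
python3 -m jog '[{"tx":0.04,"ty":0.134,"tz":0,"roll":0},{"tx":0.035,"ty":0.133,"tz":0,"roll":0},{"tx":0,"ty":0,"tz":-0.3,"roll":0},{"tx":0,"ty":0,"tz":-0.3,"roll":0},{"tx":0,"ty":0,"tz":-0.2,"roll":0}]'
python3 -m jog '[{"tx":0,"ty":0,"tz":-0.1,"roll":0},{"tx":0,"ty":0,"tz":-0.1,"roll":0},{"tx":0,"ty":0,"tz":0,"roll":0},{"tx":0,"ty":0,"tz":0,"roll":0},{"tx":0,"ty":0,"tz":0,"roll":0}]'
python3 m.py
```

```text
clock: 10.0
eef_pos: [0.5749, -0.0185, 0.0392]
ee_rot: [-0.001, 0.142, 0.99, 0.0]
ft_force: [-0.2, -0.3, -0.3]
gripper_width: 0.999
grip_force: 0.0
clock: 10.5
eef_pos: [0.5771, -0.0203, 0.0225]
ee_rot: [0.001, 0.143, 0.99, 0.0]
ft_force: [0.5, -0.5, 0.4]
gripper_width: 1.0
grip_force: 0.0
plate ((575.1597900390625, -20.569732666015625), (104.56546783447266, 120.24906158447266), 73.57365417480469) [558.86015634 -25.2779887 ]
rib 114 [ 0.57353242 -0.01625966  0.03939685] [ 0.5548426  -0.0749005   0.02354685] [0.59411612 0.02669213 0.0597428 ]
ribtop 99 [ 0.57351318 -0.02102596  0.04390214]
white 88 [[509.79100843  -2.4721521   11.        ]]
```

```bash
python3 -m jog '[{"tx":-0.015,"ty":0,"tz":-0.03,"roll":0},{"tx":0,"ty":0,"tz":-0.03,"roll":0},{"tx":0,"ty":0,"tz":0,"roll":0},{"tx":0,"ty":0,"tz":0,"roll":0},{"tx":0,"ty":0,"tz":0,"roll":0}]'
python3 -m jog '[{"tx":0,"ty":0,"tz":0,"roll":0},{"tx":0,"ty":0,"tz":0,"roll":0},{"tx":0,"ty":0,"tz":0,"roll":0},{"tx":0,"ty":0,"tz":0,"roll":0},{"tx":0,"ty":0,"tz":0,"roll":0}]' 1
python3 -m jog '[{"tx":0,"ty":0,"tz":0,"roll":0},{"tx":0,"ty":0,"tz":0,"roll":0},{"tx":0,"ty":0,"tz":0,"roll":0},{"tx":0,"ty":0,"tz":0.1,"roll":0},{"tx":0,"ty":0,"tz":0.2,"roll":0}]'
```

```text
clock: 11.05
eef_pos: [0.5744, -0.0202, 0.0153]
ee_rot: [-0.0, 0.143, 0.99, -0.0]
ft_force: [-0.3, -0.4, -0.4]
gripper_width: 0.998
grip_force: 0.0
clock: 11.55
eef_pos: [0.5749, -0.0202, 0.0157]
ee_rot: [0.001, 0.143, 0.99, 0.0]
ft_force: [0.5, 0.9, 1.6]
gripper_width: 0.45
grip_force: 61.3
clock: 12.05
eef_pos: [0.5712, -0.0198, 0.0434]
ee_rot: [-0.003, 0.143, 0.99, -0.0]
ft_force: [-0.4, -0.4, -2.1]
gripper_width: 0.447
grip_force: 60.7
```

```bash
python3 -m jog '[{"tx":0,"ty":0,"tz":0.3,"roll":0},{"tx":0,"ty":0,"tz":0.3,"roll":0},{"tx":0,"ty":0,"tz":0.2,"roll":0},{"tx":-0.1,"ty":-0.13,"tz":0.05,"roll":0},{"tx":-0.2,"ty":-0.25,"tz":0,"roll":0}]'
python3 -m jog '[{"tx":-0.25,"ty":-0.32,"tz":0,"roll":0},{"tx":-0.25,"ty":-0.32,"tz":0,"roll":0},{"tx":-0.25,"ty":-0.32,"tz":0,"roll":0},{"tx":-0.25,"ty":-0.32,"tz":0,"roll":0},{"tx":-0.25,"ty":-0.32,"tz":0,"roll":0}]'
python3 -m jog '[{"tx":-0.25,"ty":-0.32,"tz":0,"roll":0},{"tx":-0.25,"ty":-0.30,"tz":0,"roll":0},{"tx":-0.15,"ty":-0.17,"tz":0,"roll":0},{"tx":0,"ty":0,"tz":0,"roll":0},{"tx":0,"ty":0,"tz":0,"roll":0}]'
cat > t.py <<'E'
import sys
from h import *
Ho=np.array([.5004,-.3146,0]);a=np.radians(-16.5);RH=np.array([[np.cos(a),np.sin(a),0],[-np.sin(a),np.cos(a),0],[0,0,1]])
s=snap('side');P=cloud(s);h=cv2.cvtColor(s['image'],cv2.COLOR_RGB2HSV)
Q=(P-Ho)@RH.T
p=RH@(arm.get_state()['eef_pos']-Ho);print('tcp in housing',p*1000)
w=Q-p
g=(h[...,0]>65)&(h[...,0]<95)&(h[...,1]>90)&(abs(w[...,0])<.085)&(abs(w[...,1])<.06)&(abs(w[...,2])<.07)&~((abs(Q[...,2]-.06)<.006)&(abs(Q[...,0]+.0685)<.008))
g=cv2.erode(g.astype(np.uint8),np.ones((3,3)))>0
q=Q[g];c=np.median(q,0);
for _ in range(3):
    n=np.linalg.svd(q-q.mean(0),full_matrices=False)[2][2];n*=np.sign(n[2]);r=(q-q.mean(0))@n;q=q[abs(r)<.004]
print(len(q),'normal',n,'nose-down tilt deg',np.degrees(np.arctan2(-n[0],n[2])),'mean',q.mean(0)*1000,'x',np.percentile(q[:,0],[1,99])*1000,'z',np.percentile(q[:,2],[1,99])*1000)
if len(sys.argv)>1: cv2.imwrite(f'pics/{sys.argv[1]}.png',cv2.resize(s['image'][200:400,200:420],None,fx=2.5,fy=2.5)[:,:,::-1])
E
python3 t.py
```

```text
clock: 12.55
eef_pos: [0.545, -0.0582, 0.1312]
ee_rot: [0.001, 0.141, 0.99, -0.0]
ft_force: [-0.8, -0.9, -2.0]
gripper_width: 0.456
grip_force: 60.9
clock: 13.05
eef_pos: [0.416, -0.2186, 0.129]
ee_rot: [-0.002, 0.143, 0.99, 0.0]
ft_force: [0.9, -1.5, -2.0]
gripper_width: 0.45
grip_force: 60.8
clock: 13.55
eef_pos: [0.3527, -0.2964, 0.1292]
ee_rot: [-0.001, 0.143, 0.99, 0.001]
ft_force: [-1.0, 0.5, -1.9]
gripper_width: 0.448
grip_force: 61.0
tcp in housing [-146.21422085  -24.08608726  129.44438402]
1429 normal [0.00681417 0.00376707 0.99996969] nose-down tilt deg -0.39042871914656757 mean [-154.3647786   -34.31626225  125.10948156] x [-201.38604035  -88.1496456 ] z [122.1220534  128.08343767]
```

```bash
python3 -m jog '[{"tx":0.1,"ty":0.095,"tz":0,"roll":0},{"tx":0.11,"ty":0.1,"tz":0,"roll":0},{"tx":0,"ty":0,"tz":-0.2,"roll":0},{"tx":0,"ty":0,"tz":-0.2,"roll":0},{"tx":0,"ty":0,"tz":-0.1,"roll":0}]'
python3 -m jog '[{"tx":0,"ty":0,"tz":-0.04,"roll":0},{"tx":0,"ty":0,"tz":-0.04,"roll":0},{"tx":0,"ty":0,"tz":-0.04,"roll":0},{"tx":0,"ty":0,"tz":-0.02,"roll":0},{"tx":0,"ty":0,"tz":0,"roll":0}]'
python3 t.py g4
```

```text
clock: 14.1
eef_pos: [0.3748, -0.2753, 0.0785]
ee_rot: [-0.001, 0.141, 0.99, 0.001]
ft_force: [-0.4, 0.0, -1.9]
gripper_width: 0.455
grip_force: 61.0
clock: 14.6
eef_pos: [0.3739, -0.277, 0.0679]
ee_rot: [-0.002, 0.143, 0.99, 0.0]
ft_force: [-8.6, 3.4, 11.4]
gripper_width: 0.449
grip_force: 64.2
tcp in housing [-1.31964276e+02  1.13595995e-01  6.78914340e+01]
1328 normal [-0.12032481  0.00503333  0.99272182] nose-down tilt deg 6.910936497245101 mean [-137.07731915  -10.23703107   63.66267568] x [-183.29938066  -71.80219986] z [56.46224607 73.10334305]
```

View pics/g4.png

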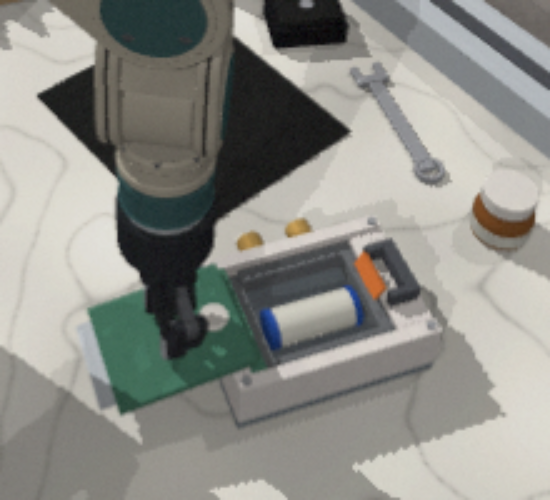

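The rear edge is resting on the green bar and the cover is pivoting nose-down in the grip, 6.9° so far. I'll keep lowering.

```bash
python3 -m jog '[{"tx":0,"ty":0,"tz":-0.03,"roll":0},{"tx":0,"ty":0,"tz":-0.03,"roll":0},{"tx":0,"ty":0,"tz":-0.03,"roll":0},{"tx":0,"ty":0,"tz":-0.03,"roll":0},{"tx":0,"ty":0,"tz":-0.03,"roll":0}]'
python3 t.py
```

```text
clock: 15.15
eef_pos: [0.3716, -0.2764, 0.0523]
ee_rot: [-0.004, 0.143, 0.99, -0.0]
ft_force: [-13.1, 3.5, 13.1]
gripper_width: 0.449
grip_force: 68.8
tcp in housing [-1.34357924e+02  2.83879195e-02  5.18285134e+01]
1139 normal [-0.41975729  0.00278519  0.90763212] nose-down tilt deg 24.819368170504358 mean [-133.56221682  -12.75155284   49.37536357] x [-177.08881564  -73.95178856] z [28.01660682 77.50076906]
```

```bash
python3 -m jog '[{"tx":-0.05,"ty":0.015,"tz":0.15,"roll":0},{"tx":0,"ty":0,"tz":0.25,"roll":0},{"tx":0,"ty":0,"tz":0.25,"roll":0},{"tx":0,"ty":0,"tz":0.2,"roll":0},{"tx":0,"ty":0,"tz":0,"roll":0}]'
cat >> t.py <<'E'
# rear/tongue edges: tongue = light grey pixels in front of the plate
xa=np.array([n[2],0,-n[0]]);xa/=np.linalg.norm(xa)
al=(q-p)@xa; print('plate extent along cover x rel tcp',np.percentile(al,[.5,1,99,99.5])*1000)
off=((q-p)@n).mean(); print('outer face offset from tcp along n',off*1000)
fr=np.percentile(al,.7); lip=p+xa*(fr-.014)+n*(off-.008); rear=p+xa*(fr+.120)+n*(off-.008)
print('lip',lip*1000,'lip-tcp',(lip-p)*1000,'rear',rear*1000)
t=(h[...,1]<60)&(abs((Q-p)@n-off+.004)<.004)&(abs((Q-p)@xa-fr+.007)<.012)&(abs(w[...,1])<.05)
tq=Q[t];print('tongue px',len(tq),'y range',np.percentile(tq[:,1],[2,98])*1000,'along min',np.percentile((tq-p)@xa,[2,98])*1000)
E
python3 t.py g5
```

```text
clock: 15.7
eef_pos: [0.373, -0.2786, 0.1401]
ee_rot: [0.003, 0.143, 0.99, -0.003]
ft_force: [0.8, -0.4, -1.6]
gripper_width: 0.452
grip_force: 67.5
tcp in housing [-133.66763474   -1.03897848  138.23618265]
1280 normal [-0.42402789  0.00490168  0.90563586] nose-down tilt deg 25.089469956093016 mean [-132.85855152  -13.79152612  136.61247202] x [-175.65860066  -74.57672005] z [115.89979978 164.76174084]
plate extent along cover x rel tcp [-47.49204398 -47.10725914  64.60277649  65.10349492]
outer face offset from tcp along n -1.8760733479530654
lip [-185.0013881    -1.08738783  103.29633481] lip-tcp [-5.13337534e+01 -4.84093568e-02 -3.49398478e+01] rear [-63.64472431  -1.08738783 160.11675502]
tongue px 217 y range [-40.82975852  37.82706421] along min [-64.51516799 -51.34299891]
```

View pics/g5.png

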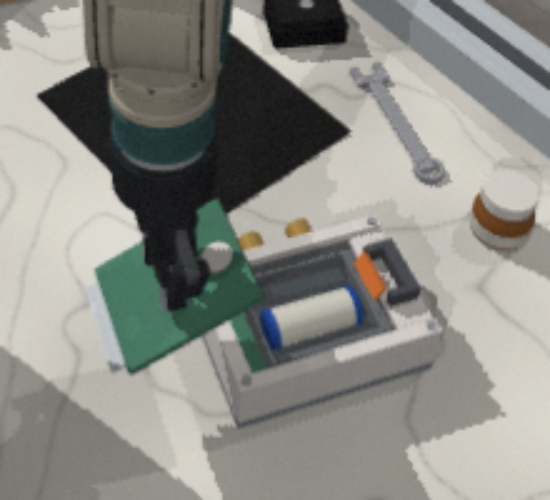

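```bash
python3 -m jog '[{"tx":0.15,"ty":-0.042,"tz":0,"roll":0},{"tx":0.3,"ty":-0.085,"tz":0,"roll":0},{"tx":0.3,"ty":-0.085,"tz":0,"roll":0},{"tx":0.3,"ty":-0.085,"tz":0,"roll":0},{"tx":0.225,"ty":-0.064,"tz":0,"roll":0}]'
python3 -m jog '[{"tx":0,"ty":0,"tz":-0.1,"roll":0},{"tx":0,"ty":0,"tz":-0.1,"roll":0},{"tx":0,"ty":0,"tz":-0.1,"roll":0},{"tx":0,"ty":0,"tz":0,"roll":0},{"tx":0,"ty":0,"tz":0,"roll":0}]'
python3 t.py
```

```text
clock: 16.25
eef_pos: [0.5, -0.3124, 0.1342]
ee_rot: [-0.0, 0.142, 0.99, 0.0]
ft_force: [-0.4, 0.3, -3.2]
gripper_width: 0.451
grip_force: 67.4
clock: 16.75
eef_pos: [0.4967, -0.3116, 0.1054]
ee_rot: [-0.001, 0.143, 0.99, 0.001]
ft_force: [0.8, -0.4, -1.6]
gripper_width: 0.454
grip_force: 67.4
tcp in housing [ -3.71852879   1.56317316 106.18359312]
1082 normal [-0.41422838  0.00198435  0.91017082] nose-down tilt deg 24.47078452989836 mean [-10.14732127 -11.36080029  99.43924605] x [-47.83518211  52.67076405] z [ 81.34405792 128.90570027]
plate extent along cover x rel tcp [-50.39097612 -49.97829096  60.57309984  61.44900637]
outer face offset from tcp along n -3.5011652387217107
lip [-57.37287815   1.54035085  69.12870901] lip-tcp [-5.36543494e+01 -2.28223055e-02 -3.70548841e+01] rear [ 64.59025122   1.54035085 124.63542099]
tongue px 215 y range [-36.85293998  41.99682661] along min [-67.79173566 -54.68406576]
```

```bash
python3 - <<'E'
from h import *
Ho=np.array([.5004,-.3146,0]);a=np.radians(-16.5);RH=np.array([[np.cos(a),np.sin(a),0],[-np.sin(a),np.cos(a),0],[0,0,1]])
n=np.array([-.419,0,.908]);xa=np.array([.908,0,.419])
for i in range(5):
    s=snap('side');h=cv2.cvtColor(s['image'],cv2.COLOR_RGB2HSV);Q=(cloud(s)-Ho)@RH.T;p=RH@(arm.get_state()['eef_pos']-Ho)
    col=(h[...,0]>65)&(h[...,0]<95)&(h[...,1]>90)
    inr=(abs(Q[...,0])<.09)&(abs(Q[...,1])<.06)
    pl=Q[col&inr&(Q[...,2]>.074)]; off=np.median(pl@n); al=pl[abs(pl@n-off)<.005]@xa
    t=Q[(h[...,1]<60)&(h[...,2]>70)&inr&(abs(Q@n-off+.004)<.004)&(Q@xa<np.percentile(al,1)+.004)&(Q@xa>np.percentile(al,1)-.022)]
    b=Q[col&inr&(abs(Q[...,2]-.06)<.004)&(Q[...,0]<-.05)]
    print(np.round(p*1000,1),'face off',round(off*1000,1),'plate',np.round(np.percentile(al,[.5,99.5])*1000,1),'tongue',np.round(np.percentile(t@xa,[2,98])*1000,1),np.round(np.percentile(t[:,1],[2,98])*1000,1),'bar x',len(b),np.round(np.percentile(b[:,0],[2,50,98])*1000,1) if len(b) else '')
cv2.imwrite('pics/g6.png',cv2.resize(s['image'][260:400,240:400],None,fx=4,fy=4,interpolation=2)[:,:,::-1])
E
```

```text
[ -3.2   1.4 106.7] face off 96.1 plate [-11. 106.] tongue [-25.6 -12.1] [-36.7  41.2] bar x 200 [-73.4 -68.  -62.6]
[ -2.9   1.3 107. ] face off 96.4 plate [-10.3 106.4] tongue [-25.1 -11.1] [-37.1  41.4] bar x 211 [-73.3 -67.6 -62.2]
[ -2.8   1.3 107.1] face off 96.4 plate [-10.  107.3] tongue [-24.7 -10.9] [-37.2  41.4] bar x 207 [-73.4 -67.9 -62. ]
[ -2.7   1.3 107.1] face off 96.6 plate [ -9.8 107.3] tongue [-24.4 -10.7] [-37.1  41.8] bar x 212 [-73.3 -67.7 -61.7]
[ -2.7   1.3 107.1] face off 96.5 plate [ -9.7 107.3] tongue [-24.3 -11.1] [-36.5  41.4] bar x 213 [-73.3 -67.8 -62. ]
```

View pics/g6.png

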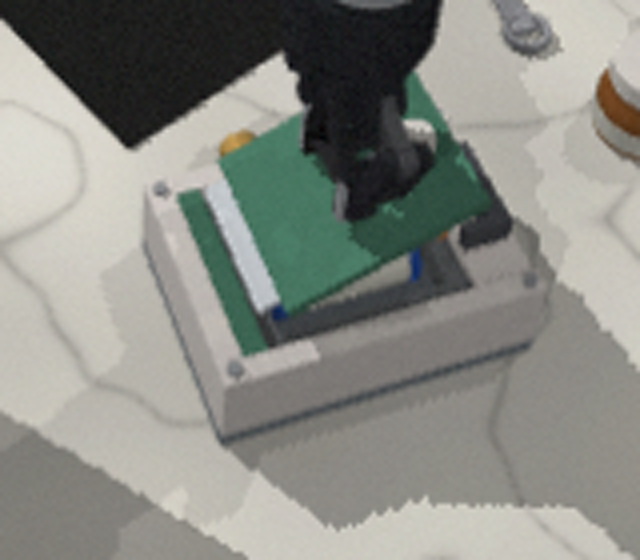

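The tongue sits above the bar edge and is centred to about 2 mm. I'll shift back 4 mm and go down into the gap.

```bash
cat > l.py <<'E'
from h import *
Ho=np.array([.5004,-.3146,0]);a=np.radians(-16.5);RH=np.array([[np.cos(a),np.sin(a),0],[-np.sin(a),np.cos(a),0],[0,0,1]])
s=snap('side');h=cv2.cvtColor(s['image'],cv2.COLOR_RGB2HSV);Q=(cloud(s)-Ho)@RH.T;S=arm.get_state();p=RH@(S['eef_pos']-Ho)
col=(h[...,0]>65)&(h[...,0]<95)&(h[...,1]>90);inr=(abs(Q[...,0])<.09)&(abs(Q[...,1])<.06)
q=Q[(cv2.erode(col.astype(np.uint8),np.ones((3,3)))>0)&inr&(Q[...,0]>-.055)]
for _ in range(4):
    n=np.linalg.svd(q-q.mean(0),full_matrices=False)[2][2];n*=np.sign(n[2]);q=q[abs((q-q.mean(0))@n)<.004]
off=(q@n).mean();xa=np.array([n[2],0,-n[0]]);xa/=np.linalg.norm(xa)
pl=Q[col&inr&(abs(Q@n-off)<.003)];e=np.percentile(pl@xa,99.5)+.0015
rear=xa*e+n*(off-.008);lip=xa*(e-.134)+n*(off-.008)
print('t',S['clock'],'tcp',np.round(p*1000,1),'tilt',round(float(np.degrees(np.arctan2(-n[0],n[2]))),1),'side',round(float(np.degrees(n[1])),1),'lip',np.round(lip*1000,1),'rear',np.round(rear*1000,1),'y',np.round(np.percentile(pl[:,1],[1,99])*1000,1),'F',np.round(RH@S['ft_force'],1))
E
python3 -m jog '[{"tx":0.036,"ty":-0.031,"tz":0,"roll":0},{"tx":0,"ty":0,"tz":-0.05,"roll":0},{"tx":0,"ty":0,"tz":-0.05,"roll":0},{"tx":0,"ty":0,"tz":0,"roll":0},{"tx":0,"ty":0,"tz":0,"roll":0}]'
python3 l.py
python3 -m jog '[{"tx":0,"ty":0,"tz":-0.03,"roll":0},{"tx":0,"ty":0,"tz":-0.03,"roll":0},{"tx":0,"ty":0,"tz":-0.03,"roll":0},{"tx":0,"ty":0,"tz":0,"roll":0},{"tx":0,"ty":0,"tz":0,"roll":0}]'
python3 l.py
```

```text
clock: 17.55
eef_pos: [0.5011, -0.315, 0.0957]
ee_rot: [-0.001, 0.143, 0.99, 0.0]
ft_force: [-1.0, 0.0, -1.5]
gripper_width: 0.451
grip_force: 67.4
t 17.6 tcp [ 1.  -0.3 96. ] tilt 31.8 side -9.3 lip [-57.9 -11.8  48.3] rear [ 56.  -11.8 118.9] y [-48.8  43.7] F [-0.3 -0.9 -1.7]
clock: 18.1
eef_pos: [0.5014, -0.3152, 0.0871]
ee_rot: [-0.0, 0.142, 0.99, 0.0]
ft_force: [-0.8, 0.2, -0.8]
gripper_width: 0.455
grip_force: 67.4
t 18.15 tcp [ 1.3 -0.4 87.3] tilt 31.8 side -8.2 lip [-59.2  -9.3  38.8] rear [ 54.6  -9.3 109.4] y [-49.3  39.6] F [ 0.3  0.4 -1.9]
```

```bash
python3 -m jog '[{"tx":-0.036,"ty":0.011,"tz":-0.012,"roll":0},{"tx":-0.036,"ty":0.011,"tz":-0.012,"roll":0},{"tx":-0.03,"ty":0.009,"tz":-0.01,"roll":0},{"tx":-0.02,"ty":0.006,"tz":0,"roll":0},{"tx":0,"ty":0,"tz":0,"roll":0}]'
sed -i 's/^q=Q.*/q=Q[(cv2.erode(col.astype(np.uint8),np.ones((3,3)))>0)\&inr\&(Q[...,2]>.064)\&(abs(Q[...,1])<.048)]/; s/range(4)/range(8)/; s/q=q\[abs((q-q.mean(0))@n)<.004\]/r=abs((q-q.mean(0))@n);q=q[r<max(.0035,np.percentile(r,93))]/' l.py
python3 l.py; python3 t.py g7
```

```text
clock: 18.65
eef_pos: [0.4888, -0.3114, 0.0838]
ee_rot: [-0.0, 0.143, 0.99, 0.0]
ft_force: [0.1, -0.4, -2.2]
gripper_width: 0.451
grip_force: 67.4
t 18.7 tcp [-11.6  -0.3  84. ] tilt 24.4 side -0.1 lip [-69.1  -0.1  46. ] rear [ 5.290e+01 -1.000e-01  1.014e+02] y [-48.7  46.8] F [ 0.4 -0.6 -2. ]
tcp in housing [-11.42484321  -0.38251438  84.01357842]
1045 normal [-0.4167623  0.0020458  0.9090132] nose-down tilt deg 24.630401069790896 mean [-19.0130313  -13.15439997  77.38432174] x [-54.94894907  45.10133603] z [ 59.70567186 107.54878567]
plate extent along cover x rel tcp [-49.63101055 -49.34587021  60.80541071  61.37229592]
outer face offset from tcp along n -2.8897398569070027
lip [-64.69303489  -0.40479264  47.61161155] lip-tcp [-5.32681917e+01 -2.22782552e-02 -3.64019669e+01] rear [ 57.11498891  -0.40479264 103.45787675]
tongue px 1 y range [-22.27439762 -22.27439762] along min [-53.82824924 -53.82824924]
```

View pics/g7.png

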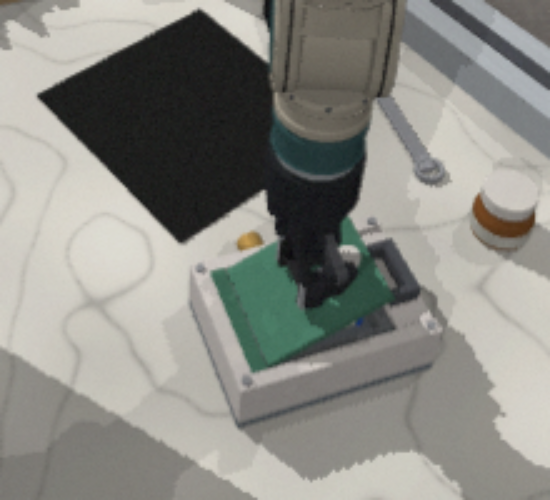

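Tongue pixels are gone and the lip reads x -69, z 46, so it is hooked under the bar. Now I'll lower, feeding it forward.

```bash
python3 -m jog '[{"tx":0.011,"ty":-0.003,"tz":-0.03,"roll":0},{"tx":0.011,"ty":-0.003,"tz":-0.03,"roll":0},{"tx":0.013,"ty":-0.004,"tz":-0.03,"roll":0},{"tx":0.013,"ty":-0.004,"tz":-0.03,"roll":0},{"tx":0,"ty":0,"tz":0,"roll":0}]'
python3 l.py
```

```text
clock: 19.25
eef_pos: [0.497, -0.3148, 0.0742]
ee_rot: [0.003, 0.142, 0.99, -0.001]
ft_force: [2.1, 0.3, 7.0]
gripper_width: 0.454
grip_force: 69.0
t 19.3 tcp [-3.2 -1.1 74.3] tilt -81.8 side 47.0 lip [-36.7 -12.8 191.8] rear [-17.5 -12.8  59.2] y [-49.1  33.9] F [2.5 0.6 6.5]
```

```bash
sed -i 's/^q=Q.*/q=Q[(cv2.erode(col.astype(np.uint8),np.ones((3,3)))>0)\&inr\&(Q[...,2]>.054)\&(Q[...,2]<.11)\&(Q[...,0]>-.056)\&(abs(Q[...,1])<.046)];print(len(q))/; s/^off=/print(len(q));off=/' l.py; python3 l.py
```

```text
1041
1017
t 19.35 tcp [-3.3 -1.1 74.2] tilt 17.3 side 0.3 lip [-67.7   0.3  44.1] rear [60.3  0.3 84. ] y [-49.7  46. ] F [1.9 0.9 6.7]
```

```bash
python3 -m jog '[{"tx":-0.02,"ty":0.006,"tz":0,"roll":0},{"tx":-0.02,"ty":0.006,"tz":0,"roll":0},{"tx":0,"ty":0,"tz":-0.02,"roll":0},{"tx":0,"ty":0,"tz":0,"roll":0},{"tx":0,"ty":0,"tz":0,"roll":0}]'
python3 l.py
```

```text
clock: 19.85
eef_pos: [0.4947, -0.3146, 0.0735]
ee_rot: [0.005, 0.142, 0.99, -0.002]
ft_force: [4.3, 0.4, 8.1]
gripper_width: 0.451
grip_force: 69.3
1055
1035
t 19.9 tcp [-5.5 -1.6 73.5] tilt 16.9 side 0.2 lip [-70.8   0.2  43.7] rear [57.4  0.2 82.7] y [-50.2  45.7] F [3.3 0.7 7.3]
```

```bash
python3 -m jog '[{"tx":0.006,"ty":-0.002,"tz":-0.02,"roll":0},{"tx":0.006,"ty":-0.002,"tz":-0.02,"roll":0},{"tx":0.006,"ty":-0.002,"tz":-0.02,"roll":0},{"tx":0.006,"ty":-0.002,"tz":-0.02,"roll":0},{"tx":0,"ty":0,"tz":0,"roll":0}]'
python3 l.py
```

```text
clock: 20.4
eef_pos: [0.4975, -0.316, 0.0673]
ee_rot: [0.005, 0.142, 0.99, -0.003]
ft_force: [0.3, 1.0, 17.7]
gripper_width: 0.451
grip_force: 71.6
1046
1030
t 20.45 tcp [-2.4 -2.2 67.3] tilt 10.9 side 0.2 lip [-72.7   0.2  45.2] rear [58.9  0.2 70.5] y [-50.6  46.3] F [ 0.4  0.9 17.1]
```

```bash
python3 -m jog '[{"tx":0.004,"ty":-0.001,"tz":-0.02,"roll":0},{"tx":0.004,"ty":-0.001,"tz":-0.02,"roll":0},{"tx":0.004,"ty":-0.001,"tz":-0.02,"roll":0},{"tx":0,"ty":0,"tz":0,"roll":0},{"tx":0,"ty":0,"tz":0,"roll":0}]'
python3 l.py
```

```text
clock: 20.95
eef_pos: [0.4992, -0.317, 0.0619]
ee_rot: [0.006, 0.142, 0.99, -0.003]
ft_force: [1.6, 0.3, 19.2]
gripper_width: 0.452
grip_force: 73.5
938
926
t 21.0 tcp [-0.4 -2.6 61.9] tilt 5.2 side 0.3 lip [-75.6   0.3  47.6] rear [57.9  0.3 59.6] y [-51.2  45.5] F [ 2.   0.4 18.9]
```

```bash
python3 -m jog '[{"tx":0,"ty":0,"tz":0.02,"roll":0},{"tx":0,"ty":0,"tz":0,"roll":0},{"tx":0,"ty":0,"tz":0,"roll":0},{"tx":0,"ty":0,"tz":0,"roll":0},{"tx":0,"ty":0,"tz":0,"roll":0}]' -0.6
python3 -m jog '[{"tx":0,"ty":0,"tz":0.2,"roll":0},{"tx":0,"ty":0,"tz":0.3,"roll":0},{"tx":0,"ty":0,"tz":0.2,"roll":0},{"tx":0,"ty":0,"tz":0,"roll":0},{"tx":0,"ty":0,"tz":0,"roll":0}]'
python3 l.py; python3 - <<'E'
from h import *
Ho=np.array([.5004,-.3146,0]);a=np.radians(-16.5);RH=np.array([[np.cos(a),np.sin(a),0],[-np.sin(a),np.cos(a),0],[0,0,1]])
s=snap('side');h=cv2.cvtColor(s['image'],cv2.COLOR_RGB2HSV);P=cloud(s);Q=(P-Ho)@RH.T
m=(h[...,1]<60)&(h[...,2]>120)&(abs(Q[...,0]-.04)<.02)&(abs(Q[...,1])<.025)&(Q[...,2]>.045)&(Q[...,2]<.08)
print('dot housing',m.sum(),np.median(Q[m],0)*1000,'world',np.median(P[m],0)); print(arm.get_state()['eef_pos'])
E
```

```text
clock: 21.5
eef_pos: [0.4932, -0.3125, 0.0571]
ee_rot: [-0.001, 0.143, 0.99, 0.0]
ft_force: [-0.3, 1.0, -0.4]
gripper_width: 0.796
grip_force: 0.0
clock: 22.0
eef_pos: [0.4937, -0.3129, 0.1277]
ee_rot: [0.0, 0.143, 0.99, -0.0]
ft_force: [0.3, 0.5, -1.2]
gripper_width: 0.803
grip_force: 0.0
1164
1150
t 22.05 tcp [ -7.7  -0.  126.8] tilt 5.7 side 0.1 lip [-75.6   0.1  47.4] rear [57.7  0.1 60.8] y [-51.   46.2] F [-0.8  0.9  0.4]
dot housing 87 [38.35945008 -4.46278594 67.51132233] world [ 0.53552763 -0.32985386  0.06751132]
[ 0.49269195 -0.31215495  0.12631187]
```

```bash
python3 -m jog '[{"tx":0.16,"ty":-0.046,"tz":0,"roll":0},{"tx":0.16,"ty":-0.046,"tz":0,"roll":0},{"tx":0.147,"ty":-0.045,"tz":0,"roll":0},{"tx":0,"ty":0,"tz":0,"roll":0},{"tx":0,"ty":0,"tz":0,"roll":0}]' 1
python3 -m jog '[{"tx":0,"ty":0,"tz":-0.15,"roll":0},{"tx":0,"ty":0,"tz":-0.15,"roll":0},{"tx":0,"ty":0,"tz":-0.1,"roll":0},{"tx":0,"ty":0,"tz":-0.1,"roll":0},{"tx":0,"ty":0,"tz":0,"roll":0}]'
python3 -m jog '[{"tx":0,"ty":0,"tz":-0.03,"roll":0},{"tx":0,"ty":0,"tz":-0.03,"roll":0},{"tx":0,"ty":0,"tz":-0.02,"roll":0},{"tx":0,"ty":0,"tz":0,"roll":0},{"tx":0,"ty":0,"tz":0,"roll":0}]'
```

```text
clock: 22.6
eef_pos: [0.5393, -0.3259, 0.1263]
ee_rot: [-0.002, 0.142, 0.99, 0.001]
ft_force: [-0.6, -0.4, 0.1]
gripper_width: -0.002
grip_force: 0.0
clock: 23.1
eef_pos: [0.5387, -0.3255, 0.0754]
ee_rot: [-0.002, 0.143, 0.99, 0.001]
ft_force: [-0.1, -0.1, -0.7]
gripper_width: -0.001
grip_force: 0.0
clock: 23.6
eef_pos: [0.5406, -0.3267, 0.0702]
ee_rot: [0.0, 0.142, 0.99, -0.0]
ft_force: [-0.3, -0.4, 0.2]
gripper_width: -0.001
grip_force: 0.0
```

```bash
python3 -m jog '[{"tx":0,"ty":0,"tz":-0.02,"roll":0},{"tx":0,"ty":0,"tz":-0.02,"roll":0},{"tx":0,"ty":0,"tz":-0.02,"roll":0},{"tx":0,"ty":0,"tz":-0.01,"roll":0},{"tx":0,"ty":0,"tz":0,"roll":0}]'
python3 -m jog '[{"tx":0,"ty":0,"tz":-0.015,"roll":0},{"tx":0,"ty":0,"tz":-0.015,"roll":0},{"tx":0,"ty":0,"tz":-0.015,"roll":0},{"tx":0,"ty":0,"tz":0,"roll":0},{"tx":0,"ty":0,"tz":0,"roll":0}]'; python3 l.py
```

```text
clock: 24.1
eef_pos: [0.541, -0.3268, 0.0632]
ee_rot: [0.001, 0.142, 0.99, -0.0]
ft_force: [1.4, 0.8, 2.1]
gripper_width: 0.003
grip_force: 0.9
clock: 24.6
eef_pos: [0.5396, -0.3265, 0.0581]
ee_rot: [-0.001, 0.143, 0.99, 0.0]
ft_force: [-1.6, 0.4, 3.0]
gripper_width: 0.003
grip_force: 1.4
1228
1207
t 24.65 tcp [40.9 -0.2 58.1] tilt 0.0 side 0.2 lip [-77.    0.2  50.5] rear [57.   0.2 50.5] y [-50.2  46.2] F [ 0.  -0.3  2.9]
```

```bash
python3 -m jog '[{"tx":0,"ty":0,"tz":-0.01,"roll":0},{"tx":0,"ty":0,"tz":-0.01,"roll":0},{"tx":0,"ty":0,"tz":0,"roll":0},{"tx":0,"ty":0,"tz":0,"roll":0},{"tx":0,"ty":0,"tz":0,"roll":0}]'
python3 -m jog '[{"tx":0,"ty":0,"tz":0.2,"roll":0},{"tx":0,"ty":0,"tz":0.4,"roll":0},{"tx":0,"ty":0,"tz":0.4,"roll":0},{"tx":-0.3,"ty":0.3,"tz":0.2,"roll":0},{"tx":-0.4,"ty":0.4,"tz":0,"roll":0}]'
python3 -m jog '[{"tx":-0.4,"ty":0.4,"tz":0,"roll":0},{"tx":-0.4,"ty":0.4,"tz":0,"roll":0},{"tx":0,"ty":0.4,"tz":0,"roll":0},{"tx":0,"ty":0.2,"tz":0,"roll":0},{"tx":0,"ty":0,"tz":0,"roll":0}]'
python3 l.py
python3 - <<'E'
from h import *
s=snap('side');d=snap('top');cv2.imwrite('pics/end.png',np.vstack([cv2.resize(s['image'][260:380,250:410],None,fx=3.5,fy=3.5)[:300],cv2.resize(d['image'][200:310,360:520],None,fx=3.5,fy=3.5,)[:300]])[:,:,::-1])
Ho=np.array([.5004,-.3146,0]);a=np.radians(-16.5);RH=np.array([[np.cos(a),np.sin(a),0],[-np.sin(a),np.cos(a),0],[0,0,1]])
for c in(s,d):
  h=cv2.cvtColor(c['image'],cv2.COLOR_RGB2HSV);Q=(cloud(c)-Ho)@RH.T
  m=(h[...,0]<15)&(h[...,1]>150)&(abs(Q[...,0]-.06)<.015)&(abs(Q[...,1])<.03)&(Q[...,2]>.04);q=Q[m];print('catch',len(q),np.percentile(q,[3,50,97],axis=0)*1000)
E
```

```text
clock: 25.15
eef_pos: [0.5396, -0.3265, 0.0581]
ee_rot: [-0.001, 0.143, 0.99, -0.0]
ft_force: [-4.3, 2.1, 13.0]
gripper_width: 0.002
grip_force: 6.4
clock: 25.65
eef_pos: [0.4781, -0.2637, 0.1804]
ee_rot: [0.004, 0.143, 0.99, -0.002]
ft_force: [0.3, 0.3, 0.4]
gripper_width: 0.001
grip_force: 0.0
clock: 26.15
eef_pos: [0.403, -0.1283, 0.1758]
ee_rot: [-0.001, 0.141, 0.99, 0.0]
ft_force: [-0.1, -1.4, 0.9]
gripper_width: 0.001
grip_force: 0.0
1222
1207
t 26.2 tcp [-145.   149.8  176.1] tilt -0.1 side 0.1 lip [-76.1   0.1  50.7] rear [57.9  0.1 50.4] y [-49.9  45.7] F [ 0.3 -0.3 -0.5]
catch 110 [[ 52.80581358 -19.89512246  61.02966191]
 [ 56.73208585  -1.31352312  70.2092727 ]
 [ 61.75715366  16.9241064   77.40598263]]
catch 92 [[ 52.17330453 -19.28509056  62.02448425]
 [ 57.18821712   0.52979467  70.66414947]
 [ 62.3375437   18.82097519  76.88641316]]
```

View pics/end.png

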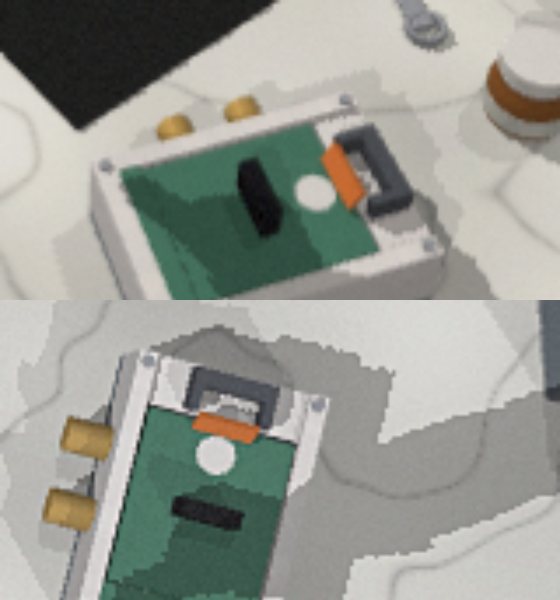

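The cover is flat in the recess at seat height, and the catch has sprung out over its rear edge. The robot is clear, so I'm handing in.

```bash
python3 -c "
from bench import ticket
print(ticket.close_job())"
```

```text
the job is handed in; nothing more can be done
None
```

The job is handed in, result not reported: by my last camera check (about 26 s) the cover lay flat and snapped in under the sprung-out catch, let go and with the robot clear; I did not separately re-measure the panels and loose items.

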